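# Lay out the seal drivers by size

## Task

Set the four seal drivers (aluminium foot, black neck) out in order of foot diameter along the layout strip: one standing upright on the middle of each black disc, the smallest on the disc next to the shaft clamp (the block with the upright steel stub) and each next larger one on the next disc along. Leave the blue damper adjuster with its spring standing where it is.

Things in the scene. Friction and masses are not known exactly. Their poses are not given: they have to be found in the camera images.
- driver_28: The smallest of four loose seal drivers, standing upright: a round bare-aluminium foot 28 mm in diameter and 16 mm high, and above it a plain round black plastic neck 22 mm in diameter up to the total height of 59 mm (grip the neck). Origin: centre of the underside; z up along the axis. Between 40 and 190 g.
- driver_38: The second smallest of four loose seal drivers, standing upright: a round bare-aluminium foot 38 mm in diameter and 16 mm high, and above it a plain round black plastic neck 22 mm in diameter up to the total height of 64 mm (grip the neck). Origin: centre of the underside; z up along the axis. Between 40 and 190 g.
- driver_48: The second largest of four loose seal drivers, standing upright: a round bare-aluminium foot 48 mm in diameter and 16 mm high, and above it a plain round black plastic neck 22 mm in diameter up to the total height of 69 mm (grip the neck). Origin: centre of the underside; z up along the axis. Between 40 and 190 g.
- driver_58: The largest of four loose seal drivers, standing upright: a round bare-aluminium foot 58 mm in diameter and 16 mm high, and above it a plain round black plastic neck 22 mm in diameter up to the total height of 74 mm (grip the neck). Origin: centre of the underside; z up along the axis. Between 40 and 190 g.
- mark_1: Place 1 of 4 in the row along the fixed grey layout strip: a fixed flat black disc, 64 mm in diameter, 2 mm thick. The four look alike, lie in a straight row 85 mm apart between centres, numbered from the robot's left (+y) to its right. Origin: centre of the disc's underside, on the strip's top face 10 mm above the table; the landing face is 2 mm above the origin. The strip is 85 mm wide (local x) by 500 mm long (local y).
- mark_2: Place 2 of 4 in the row along the fixed grey layout strip: a fixed flat black disc, 64 mm in diameter, 2 mm thick. The four look alike, lie in a straight row 85 mm apart between centres, numbered from the robot's left (+y) to its right. Origin: centre of the disc's underside, on the strip's top face 10 mm above the table; the landing face is 2 mm above the origin. The strip is 85 mm wide (local x) by 500 mm long (local y).
- mark_3: Place 3 of 4 in the row along the fixed grey layout strip: a fixed flat black disc, 64 mm in diameter, 2 mm thick. The four look alike, lie in a straight row 85 mm apart between centres, numbered from the robot's left (+y) to its right. Origin: centre of the disc's underside, on the strip's top face 10 mm above the table; the landing face is 2 mm above the origin. The strip is 85 mm wide (local x) by 500 mm long (local y).
- mark_4: Place 4 of 4 in the row along the fixed grey layout strip: a fixed flat black disc, 64 mm in diameter, 2 mm thick. The four look alike, lie in a straight row 85 mm apart between centres, numbered from the robot's left (+y) to its right. Origin: centre of the disc's underside, on the strip's top face 10 mm above the table; the landing face is 2 mm above the origin. The strip is 85 mm wide (local x) by 500 mm long (local y).
- clamp: Fixed aluminium shaft clamp, 56 mm (local x) by 41 mm (local y), 36 mm high, with a bare steel shaft stub 14 mm thick upright in it, topping out 66 mm above the origin. It stands on the strip beyond one end of the row, either end, 82.5 mm from the centre of the nearest mark; a low dark steel block, 50 x 20 x 14 mm, lies beyond the other end. Origin: centre of its underside, on the strip's top face.
- adjuster: A loose damper adjuster standing among the drivers: blue knob 28 mm in diameter and 14 mm high at the bottom, copper-coloured spring and a dark pin 13 mm thick above it, 40 mm high in all, 50 g. Not to be moved. Origin: centre of the underside. Two small low loose parts lie among the drivers too: a black rubber ring (34 mm across, 7 mm high) and a steel disc (28 mm across, 12 mm high).
Mind the look-alikes: they are no part of the job. Leave any red look-alike of the driver_48 alone.

How it is judged:
By the outcome, as a careful person would: the job done as asked, in the order asked, and still so for the second after the job is handed in, with the robot touching nothing.
It also fails if it takes over 102 s, if anything falls off the work surface, if the arm or the gripper's body presses on something with over 40 N, if the wrist force passes 120 N, or if a joint passes its speed limit or range.

## Robot

A 6-joint arm with a two-finger parallel gripper is mounted at the origin on the work surface. World frame = base frame: x ahead of the robot, y to its left, z up, the work surface at z = 0. Lengths are in m, angles in rad, forces in N, time in s.
With the tool pointing down it reaches from about 0.35 to 0.975 m from the base axis. Payload 4.9 kg.
Tool frame: the origin (TCP) lies on the front face of the gripper's body, between the roots of the fingers; the fingertips stand ctrl.tip_extent ahead of it and the grasp point (between the pads) lies 54 mm ahead of it (ctrl.tip_extent is the distance from the TCP to the fingertips, in m); z points along the fingers, y is the line along which they close (so a half turn about z gives the same grasp; the last joint's range is limited). The gripper opens to 85 mm and grips with 20 to 120 N. Pads are 22 mm wide; open, the fingers measure 114 mm over their backs; the gripper's body (76 mm by 85 mm) begins 54 mm behind the grasp point. The pads swing forward as they close: fully open they stand 13 mm farther back than shut.
Start: joints at [1.124, 0.053, 1.613, -0, 1.476, -0.119], TCP at [0.201, 0.592, 0.304] pointing down, gripper open.
Joint ranges: [-3.01, 3.01], [-1.01, 2.22], [0.06, 2.58], [-1.02, 4.17], [0.09, 2.62], [-3.14, 3.14]. Speed limits (rad/s): [2.57, 2.57, 3.14, 3.14, 3.14, 3.14].

## Interface

Orientations are given as a rotation vector (axis times angle).
In Python, from station import ctrl gives the robot as it stands.
- The arm moves only by the tool apply_moves, never from a script. Its argument "rows" is one flat list of numbers, 6 for each row, row after row: the shift along the tool's x, y, z normalised to -1 to 1, where 1 is 0.6 m, then the turn, a rotation vector about the tool's x, y, z normalised to -1 to 1, where 1 is 90 degrees. A call has 1 to 20 rows; each row is the pose to reach, as a shift and turn from the pose commanded when the call began, along the tool's axes at that moment; what a row does not reach only later rows make up. A row lasts 1/10 s, in which the tool goes at most 50 mm and 8.59 degrees, less where a joint would pass 70% of its speed; a pose out of reach is approached as far as the arm can. A call with a number of a shift or a turn outside -1 to 1 is refused whole. A call with a gripper value outside its range is refused whole. "grip" is the opening, from 0 (shut) to 1 (fully open), set as the call begins (left out, the last holds). The fingers move at their own pace and stop on an object; "grip_force" is the grip in N (left out, the last holds). Time passes only in rows, so rows that repeat a pose let the fingers close. It gives the time, the measured TCP pose, the force, the opening and the grip force at its end, in the units of the state.
- ctrl.get_obs(): the state, without advancing time (a new reading comes with each control period).
- ctrl.get_image(name): name is "side" or "top"; returns (picture, depth): 384x512x3 uint8, blue, green, red; 384x512 float32, m along the optical axis (not along the pixel's ray), 0 where there is no reading.
- ctrl.camera_model(name): a dict with "mtx" (3x3 intrinsics, pixels), "k1" (the pictures are not rectified: a ray, as slopes to the right and down, at radius r is drawn at 1 + k1 r^2 times it, then the intrinsics apply), "R" (3x3) and "t" (3): a world point X has camera coordinates R X + t. Camera axes: x right, y down, z forward; pixel columns grow to the right and rows downward; lengths in m; the calibration is good to about 2 mm. A picture is of the moment at which its call begins. camera_model takes no time and is no camera call.
- ctrl.finish_job(): hands the job in; it is judged then, once.
The state is a dict: "t": time; "q": joint angles; "dq": joint speeds; "effort": joint torques, N m; "tool_pos": TCP position; "tool_rot": TCP orientation; "contact_force": force on the tool from outside, world axes, zero at the start; "wrist_torque": the same for the moment, N m; "opening": finger opening in m; "grip_force": force on a finger pad.
Only numpy, scipy, OpenCV 4.12 (cv2) and the standard library are available. Lean on these libraries where they do the work, as an engineer would, in place of code of your own. Each camera call takes 0.05 s, during which the arm holds its last target. There are 200 camera calls.

## Working session

There is one attempt and no reset: what is moved stays moved. The work goes in short steps, Python scripts to look and compute and a tool call to move; the robot and the scene stay as the last step left them, time stands still between calls to the robot, and variables do not carry over. Pictures are saved under pics/ and viewed, at most 14 in all, crops included, and the job is handed in when it is done.

Besides the shell and the picture viewer there is one more tool, called after "Call:" as name(argument=value, ...) on one line, values as JSON. apply_moves: Moves the arm, as the interface text tells. Its arguments: {"type":"object","properties":{"rows":{"type":"array","items":{"type":"number"}},"grip":{"type":"number"},"grip_force":{"type":"number"}},"required":["rows"]}

```bash
mkdir -p pics
cat > h.py <<'E'
import numpy as np, cv2
from station import ctrl
def snap(n,f):
    im,d=ctrl.get_image(n); cv2.imwrite(f'pics/{f}.png',im); np.savez(f'pics/{f}.npz',im=im,d=d); return im,d
def cloud(n,d):
    m=ctrl.camera_model(n); K=np.array(m['mtx']); h,w=d.shape
    u,v=np.meshgrid(np.arange(w),np.arange(h))
    p=cv2.undistortPoints(np.stack([u,v],-1).reshape(-1,1,2).astype(float),K,np.array([m['k1'],0,0,0,0.])).reshape(h,w,2)
    X=np.dstack([p*d[...,None],d]); R=np.array(m['R']);t=np.array(m['t'])
    W=(X-t)@R; W[d==0]=np.nan; return W
E
python3 - <<'E'
from h import *
o=ctrl.get_obs();print(o['tool_pos'],o['tool_rot'],o['opening'],ctrl.tip_extent)
for n in('top','side'):
    im,d=snap(n,n+'0'); W=cloud(n,d); print(n,ctrl.camera_model(n)['t'],ctrl.camera_model(n)['R'])
E
```

```text
[0.20102378 0.59128734 0.30266209] [-0.51246895 -3.0989652   0.00310457] 0.08576267637687235 0.0726
top [-0.00707384  0.49642943  0.96990475] [[ 1.08521027e-02 -9.99940254e-01  1.31176790e-03]
 [-9.78428240e-01 -1.08892718e-02 -2.06299789e-01]
 [ 2.06301748e-01  9.55315742e-04 -9.78487954e-01]]
side [-0.43084644  0.23596276  0.68087615] [[ 0.79252386 -0.60982166  0.0048461 ]
 [-0.41479577 -0.54485951 -0.72874727]
 [ 0.44704631  0.57553945 -0.68476561]]
```

View pics/top0.png

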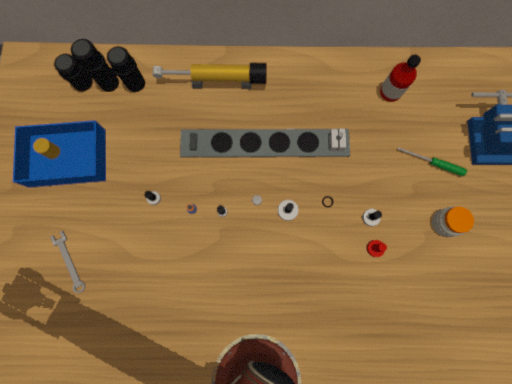

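View pics/side0.png

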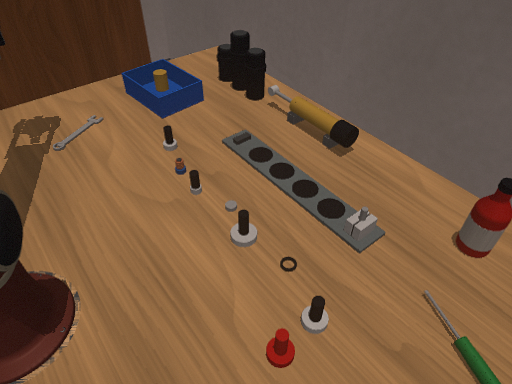

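The top picture shows four drivers at about (152,197), (222,210), (289,210) and (373,217). The red look-alike is at (376,248) and the adjuster at (192,209). The discs are at x = 222, 250, 279 and 308 in row 142, with the clamp at (339,139) on the right (-y) end, so the smallest driver goes on the disc at (308,142). The side picture agrees.

```bash
cat > m.py <<'E'
from h import *
from scipy.optimize import least_squares
def circ(P):
    c=least_squares(lambda p:np.hypot(P[:,0]-p[0],P[:,1]-p[1])-p[2],[*P.mean(0),.02],loss='soft_l1',f_scale=.002).x; return c
E
python3 - <<'E'
from m import *
Z={n:np.load(f'pics/{n}0.npz') for n in('top','side')}
C={n:cloud(n,Z[n]['d']) for n in Z}
W=C['top']
for nm,(u,v) in dict(A=(154,198),B=(222,211),C=(287,212),D=(371,218),adj=(192,209),red=(376,248)).items():
    c=W[v-2:v+3,u-2:u+3,:2].reshape(-1,2); c=np.nanmedian(c,0)
    for n in C:
        P=C[n].reshape(-1,3); hs=Z[n]['im'].reshape(-1,3).max(1)
        s=np.hypot(*(P[:,:2]-c).T)<.045; Q=P[s]; b=hs[s]
        nk=Q[Q[:,2]>.026]; top=np.nanpercentile(Q[:,2],99.5)
        t=nk[nk[:,2]>top-.008]; ft=Q[(Q[:,2]>.008)&(Q[:,2]<.022)]
        print(nm,n,'ztop %.3f'%top,'necktop',t[:,:2].mean(0).round(4),len(t),'neck',circ(nk[:,:2]).round(4) ,'foot ext',(np.ptp(ft[:,:2],axis=0)).round(4),'mid',((ft[:,:2].max(0)+ft[:,:2].min(0))/2).round(4),len(ft))
for n in C:
    P=C[n];im=Z[n]['im'].max(2)
    m=((P[...,2]>.004)&(P[...,2]<.02)&(im<40)).astype(np.uint8)
    k,l,st,ce=cv2.connectedComponentsWithStats(m)
    for i in range(1,k):
        if st[i,4]>100:
            Q=P[l==i]; 
            print(n,ce[i].round(),st[i,4],'mid',((Q.max(0)+Q.min(0))/2).round(4),'mean',Q.mean(0).round(4),np.ptp(Q,axis=0).round(3))
a=cv2.imread('pics/top0.png')[180:265,130:400]; cv2.imwrite('pics/c1.png',cv2.resize(a,None,fx=2.9,fy=2.9,interpolation=2))
E
```

```text
A top ztop 0.067 necktop [0.4785 0.297 ] 60 neck [0.4785 0.2959 0.0089] foot ext [0.035  0.0384] mid [0.4779 0.2971] 83
A side ztop 0.065 necktop [0.4789 0.2951] 44 neck [0.4796 0.2965 0.0089] foot ext [0.0377 0.0365] mid [0.4801 0.2966] 89
B top ztop 0.062 necktop [0.4417 0.1001] 52 neck [0.4407 0.0995 0.0082] foot ext [0.0259 0.0248] mid [0.4415 0.0989] 25
B side ztop 0.060 necktop [0.4423 0.099 ] 62 neck [0.4429 0.0995 0.0089] foot ext [0.0284 0.0243] mid [0.4442 0.0992] 63
C top ztop 0.076 necktop [ 0.4482 -0.0857] 51 neck [ 0.4467 -0.0851  0.0082] foot ext [0.0579 0.0571] mid [ 0.4484 -0.0863] 257
C side ztop 0.075 necktop [ 0.4483 -0.0873] 85 neck [ 0.4487 -0.0868  0.0091] foot ext [0.0579 0.0574] mid [ 0.4495 -0.0868] 377
D top ztop 0.072 necktop [ 0.4302 -0.3197] 56 neck [ 0.43   -0.3188  0.0085] foot ext [0.0461 0.0479] mid [ 0.4308 -0.321 ] 150
D side ztop 0.070 necktop [ 0.4306 -0.3221] 144 neck [ 0.4305 -0.3221  0.0088] foot ext [0.0474 0.0465] mid [ 0.4321 -0.321 ] 390
adj top ztop 0.042 necktop [0.4488 0.1871] 41 neck [0.4485 0.1873 0.0075] foot ext [0.0261 0.0252] mid 
[... 491 characters left out ...]
 0.011]
top [250. 142.] 290 mid [0.6497 0.023  0.0123] mean [0.6497 0.0242 0.0124] [0.057 0.056 0.012]
top [279. 142.] 289 mid [ 0.6511 -0.0596  0.012 ] mean [ 0.6508 -0.0608  0.0125] [0.056 0.056 0.011]
top [308. 142.] 294 mid [ 0.652  -0.1453  0.0117] mean [ 0.6522 -0.1454  0.0124] [0.058 0.056 0.011]
side [261. 154.] 255 mid [0.6506 0.1086 0.0122] mean [0.65   0.1084 0.0121] [0.059 0.061 0.006]
side [282. 170.] 298 mid [0.6515 0.0246 0.0122] mean [0.651  0.0238 0.0122] [0.062 0.063 0.007]
side [305. 188.] 351 mid [ 0.6521 -0.0614  0.0124] mean [ 0.6521 -0.0614  0.0122] [0.063 0.061 0.006]
side [331. 208.] 413 mid [ 0.6531 -0.1462  0.0122] mean [ 0.6534 -0.1465  0.0121] [0.062 0.063 0.007]
```

View pics/c1.png

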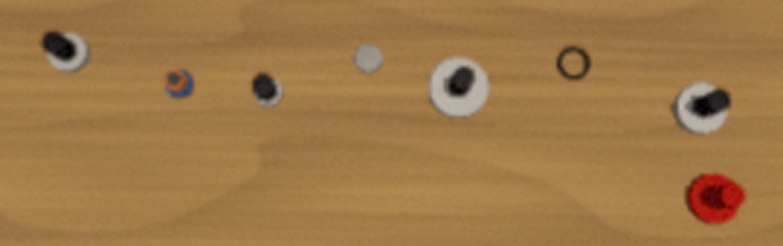

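The foot diameters measure 28 mm for B (222,210), 38 mm for A (152,197), 48 mm for D (373,217) and 58 mm for C (289,210). The crop confirms all four have an aluminium foot and black neck. The red part at (376,248) and the adjuster at (192,209) are not part of the job. The smallest goes to mark 4, next to the clamp, and the largest to mark 1.

I'll start above B.

Call:
apply_moves(rows=[-0.645, -0.648, 0.15, 0, 0, -0.209, -0.645, -0.648, 0.15, 0, 0, -0.209, -0.645, -0.648, 0.15, 0, 0, -0.209, -0.645, -0.648, 0.15, 0, 0, -0.209, -0.645, -0.648, 0.15, 0, 0, -0.209, -0.645, -0.648, 0.15, 0, 0, -0.209, -0.645, -0.648, 0.15, 0, 0, -0.209, -0.645, -0.648, 0.15, 0, 0, -0.209, -0.645, -0.648, 0.15, 0, 0, -0.209, -0.645, -0.648, 0.15, 0, 0, -0.209, -0.645, -0.648, 0.15, 0, 0, -0.209, -0.645, -0.648, 0.15, 0, 0, -0.209, -0.645, -0.648, 0.2, 0, 0, -0.209, -0.645, -0.648, 0.2, 0, 0, -0.209, -0.645, -0.648, 0.2, 0, 0, -0.209, -0.645, -0.648, 0.2, 0, 0, -0.209, -0.645, -0.648, 0.2, 0, 0, -0.209, -0.645, -0.648, 0.2, 0, 0, -0.209], grip=0.6, grip_force=40)

```text
t: 1.9
tool_pos: [0.4428, 0.0995, 0.185]
tool_rot: [-0.002, 3.14, 0.0]
contact_force: [-0.7, -1.5, -0.5]
opening: 0.0513
grip_force: 0.0
```

Call:
apply_moves(rows=[0, 0, 0.05, 0, 0, 0, 0, 0, 0.1, 0, 0, 0, 0, 0, 0.13, 0, 0, 0, 0, 0, 0.145, 0, 0, 0, 0, 0, 0.145, 0, 0, 0, 0, 0, 0.145, 0, 0, 0])

```text
t: 2.5
tool_pos: [0.4432, 0.0991, 0.098]
tool_rot: [-0.001, 3.14, 0.0]
contact_force: [0.0, -0.3, -0.0]
opening: 0.0513
grip_force: 0.0
```

Call:
apply_moves(rows=[0, 0, 0, 0, 0, 0, 0, 0, 0, 0, 0, 0, 0, 0, 0, 0, 0, 0, 0, 0, 0, 0, 0, 0, 0, 0, 0, 0, 0, 0, 0, 0, 0, 0, 0, 0, 0, 0, 0, 0, 0, 0, 0, 0, 0, 0, 0, 0], grip=0)

```text
t: 3.3
tool_pos: [0.4434, 0.0991, 0.0982]
tool_rot: [-0.001, 3.14, 0.0]
contact_force: [-1.0, 0.9, 6.1]
opening: 0.0212
grip_force: 39.0
```

Call:
apply_moves(rows=[0, 0, -0.03, 0, 0, 0, 0, 0, -0.08, 0, 0, 0, 0, 0, -0.13, 0, 0, 0, -0.03, -0.04, -0.15, 0, 0, 0, -0.08, -0.09, -0.15, 0, 0, 0, -0.13, -0.15, -0.15, 0, 0, 0, -0.18, -0.21, -0.15, 0, 0, 0, -0.23, -0.27, -0.15, 0, 0, 0, -0.28, -0.33, -0.15, 0, 0, 0, -0.32, -0.38, -0.15, 0, 0, 0, -0.34, -0.4, -0.15, 0, 0, 0, -0.35, -0.4085, -0.15, 0, 0, 0, -0.35, -0.4085, -0.12, 0, 0, 0, -0.35, -0.4085, -0.07, 0, 0, 0, -0.35, -0.4085, -0.04, 0, 0, 0, -0.35, -0.4085, -0.04, 0, 0, 0, -0.35, -0.4085, -0.04, 0, 0, 0])

```text
t: 5.0
tool_pos: [0.6519, -0.1452, 0.1201]
tool_rot: [0.002, -3.14, -0.001]
contact_force: [0.4, -0.4, -0.3]
opening: 0.0206
grip_force: 39.2
```

```bash
cat > chk.py <<'E'
from m import *
import sys
# check: base-foot/neck position near expected x,y,tag ; z band relative to strip
def chk(tag,x,y,z0=.012):
    print(ctrl.get_obs()['tool_pos'])
    for n in('top','side'):
        im,d=snap(n,n+tag); P=cloud(n,d).reshape(-1,3); b=im.reshape(-1,3).min(1)
        s=(np.hypot(P[:,0]-x,P[:,1]-y)<.045)&(P[:,2]>z0+.004)&(P[:,2]<z0+.022)&(b>60)
        Q=P[s]
        if len(Q)>5: print(n,len(Q),'mid',((Q.max(0)+Q.min(0))/2).round(4),'ext',np.ptp(Q,axis=0).round(4))
if __name__=='__main__':
    chk(sys.argv[1],*map(float,sys.argv[2:]))
E
python3 chk.py 1 .6527 -.146
python3 -c "
import cv2;a=cv2.imread('pics/side1.png')[130:290,240:440];cv2.imwrite('pics/c2.png',cv2.resize(a,None,fx=3,fy=3))"
```

```text
[ 0.65187968 -0.14515569  0.12010131]
side 35 mid [ 0.6475 -0.1503  0.0294] ext [0.017  0.0214 0.0088]
```

View pics/c2.png

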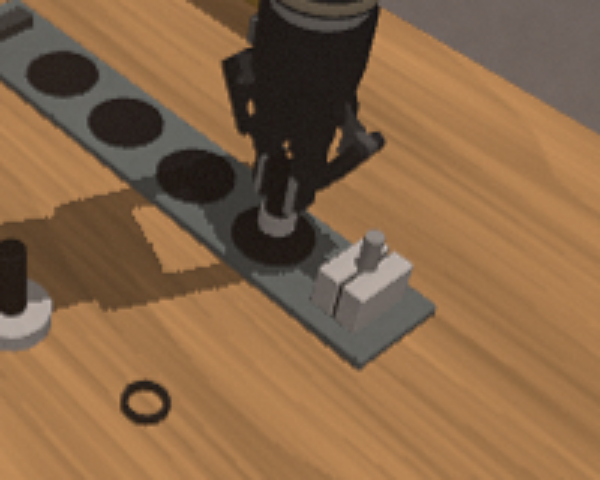

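The driver hangs upright over the middle of the disc next to the clamp (crop (275,220), disc (273,235)). I'll lower it and release.

Call:
apply_moves(rows=[-0.001, -0.001, 0.007, 0, 0, 0, -0.002, -0.001, 0.012, 0, 0, 0, -0.002, -0.001, 0.015, 0, 0, 0, -0.002, -0.001, 0.016, 0, 0, 0, -0.002, -0.001, 0.016, 0, 0, 0])

```text
t: 5.6
tool_pos: [0.6537, -0.1466, 0.1111]
tool_rot: [0.001, -3.141, -0.0]
contact_force: [0.1, -0.1, -0.7]
opening: 0.0207
grip_force: 39.2
```

Call:
apply_moves(rows=[0, 0, 0, 0, 0, 0, 0, 0, 0, 0, 0, 0, 0, 0, 0, 0, 0, 0, 0, 0, 0, 0, 0, 0, 0, 0, 0, 0, 0, 0], grip=0.6)

```text
t: 6.1
tool_pos: [0.6538, -0.1466, 0.1114]
tool_rot: [-0.001, 3.141, -0.0]
contact_force: [-0.6, 0.1, 0.9]
opening: 0.0515
grip_force: 0.0
```

Call:
apply_moves(rows=[0, 0, -0.03, 0, 0, 0, 0, 0, -0.08, 0, 0, 0, 0, 0, -0.14, 0, 0, 0])

```text
t: 6.4
tool_pos: [0.6531, -0.1463, 0.1959]
tool_rot: [0.001, -3.139, -0.001]
contact_force: [-0.5, -0.6, 0.0]
opening: 0.0514
grip_force: 0.0
```

Call:
apply_moves(rows=[0.02, 0.05, 0, 0, 0, 0, 0.05, 0.12, 0, 0, 0, 0, 0.08, 0.2, 0, 0, 0, 0, 0.11, 0.28, 0, 0, 0, 0, 0.14, 0.36, 0, 0, 0, 0, 0.17, 0.44, 0, 0, 0, 0, 0.2, 0.52, 0, 0, 0, 0, 0.23, 0.59, 0, 0, 0, 0, 0.26, 0.66, 0, 0, 0, 0, 0.28, 0.71, 0, 0, 0, 0, 0.291, 0.738, 0, 0, 0, 0, 0.291, 0.738, 0, 0, 0, 0, 0.291, 0.738, 0, 0, 0, 0, 0.291, 0.738, 0, 0, 0, 0, 0.291, 0.738, 0, 0, 0, 0])

```text
t: 7.9
tool_pos: [0.4795, 0.2952, 0.1956]
tool_rot: [0.002, 3.141, -0.0]
contact_force: [0.3, -0.0, 1.3]
opening: 0.0513
grip_force: 0.0
```

```bash
python3 chk.py 2 .6527 -.146; python3 -c "
from h import *
print(ctrl.get_obs()['tool_pos'],ctrl.get_obs()['q'])"
```

```text
[0.47948446 0.29520914 0.19558559]
top 33 mid [ 0.6479 -0.1415  0.0248] ext [0.0205 0.0732 0.0175]
side 79 mid [ 0.6518 -0.1495  0.0247] ext [0.026  0.0268 0.0168]
[0.47936367 0.29532883 0.19540181] [ 4.20026165e-01 -1.96865735e-03  1.85558092e+00 -9.39459499e-05
  1.28797163e+00 -1.14981856e+00]
```

Call:
apply_moves(rows=[0, 0.001, 0.05, 0, 0, 0, 0, 0.0015, 0.1, 0, 0, 0, 0, 0.0015, 0.14, 0, 0, 0, 0, 0.0015, 0.157, 0, 0, 0, 0, 0.0015, 0.157, 0, 0, 0, 0, 0.0015, 0.157, 0, 0, 0])

```text
t: 8.6
tool_pos: [0.4797, 0.2971, 0.1021]
tool_rot: [-0.0, 3.14, 0.001]
contact_force: [0.9, -0.6, 0.8]
opening: 0.0514
grip_force: 0.0
```

Call:
apply_moves(rows=[0, 0, 0, 0, 0, 0, 0, 0, 0, 0, 0, 0, 0, 0, 0, 0, 0, 0, 0, 0, 0, 0, 0, 0, 0, 0, 0, 0, 0, 0, 0, 0, 0, 0, 0, 0, 0, 0, 0, 0, 0, 0, 0, 0, 0, 0, 0, 0], grip=0)

```text
t: 9.4
tool_pos: [0.4799, 0.2975, 0.1026]
tool_rot: [-0.001, 3.139, 0.002]
contact_force: [-0.1, 0.5, 6.1]
opening: 0.0208
grip_force: 39.5
```

```bash
python3 -c "
import cv2,numpy as np
a=cv2.imread('pics/side2.png')[170:270,290:390];b=cv2.imread('pics/top2.png')[117:167,283:358]
cv2.imwrite('pics/c3.png',np.hstack([cv2.resize(a,(400,400),interpolation=2),cv2.resize(b,(400,267),interpolation=2)[:267] if 0 else cv2.copyMakeBorder(cv2.resize(b,(400,267),interpolation=2),0,133,0,0,0)]))"
```

```text
(no output)
```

View pics/c3.png

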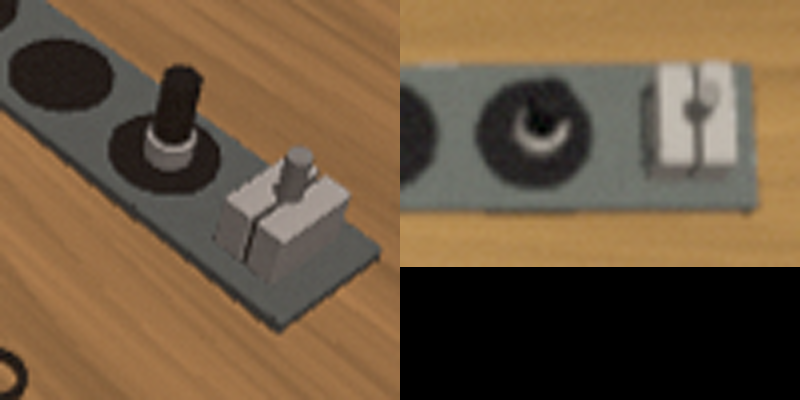

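The first driver stands upright on the disc by the clamp, with its foot at side crop (169,155) and the disc centred at (164,152). That puts it within about 2 mm. I'm carrying the 38 to mark 3.

Call:
apply_moves(rows=[0, 0, -0.03, 0, 0, 0, 0, 0, -0.08, 0, 0, 0, 0, 0, -0.13, 0, 0, 0, -0.02, -0.04, -0.15, 0, 0, 0, -0.05, -0.1, -0.15, 0, 0, 0, -0.08, -0.17, -0.15, 0, 0, 0, -0.115, -0.24, -0.15, 0, 0, 0, -0.15, -0.31, -0.15, 0, 0, 0, -0.185, -0.38, -0.15, 0, 0, 0, -0.22, -0.45, -0.15, 0, 0, 0, -0.25, -0.52, -0.15, 0, 0, 0, -0.275, -0.57, -0.15, 0, 0, 0, -0.287, -0.597, -0.15, 0, 0, 0, -0.287, -0.597, -0.12, 0, 0, 0, -0.287, -0.597, -0.07, 0, 0, 0, -0.287, -0.597, -0.04, 0, 0, 0, -0.287, -0.597, -0.03, 0, 0, 0, -0.287, -0.597, -0.03, 0, 0, 0])

```text
t: 11.2
tool_pos: [0.6503, -0.0598, 0.1175]
tool_rot: [0.003, -3.139, -0.001]
contact_force: [0.6, 0.1, -1.3]
opening: 0.0212
grip_force: 39.5
```

Call:
apply_moves(rows=[-0.002, -0.001, 0, 0, 0, 0, -0.002, -0.001, 0, 0, 0, 0, -0.002, -0.001, 0.002, 0, 0, 0, -0.002, -0.001, 0.003, 0, 0, 0])

```text
t: 11.6
tool_pos: [0.6529, -0.0617, 0.1179]
tool_rot: [-0.001, 3.14, -0.0]
contact_force: [0.5, -0.2, -0.5]
opening: 0.0208
grip_force: 39.5
```

Call:
apply_moves(rows=[0, 0, 0.001, 0, 0, 0, 0, 0, 0.002, 0, 0, 0, 0, 0, 0.002, 0, 0, 0])

```text
t: 11.9
tool_pos: [0.6524, -0.0617, 0.116]
tool_rot: [0.001, -3.141, -0.0]
contact_force: [0.3, 0.2, -0.7]
opening: 0.021
grip_force: 39.5
```

Now I'll lower the last bit, release and rise.

Call:
apply_moves(rows=[0, 0, 0.001, 0, 0, 0, 0, 0, 0.001, 0, 0, 0, 0, 0, 0.001, 0, 0, 0])

```text
t: 12.2
tool_pos: [0.6525, -0.0617, 0.1155]
tool_rot: [0.001, -3.142, -0.0]
contact_force: [-0.1, 0.3, -0.7]
opening: 0.0208
grip_force: 39.5
```

Call:
apply_moves(rows=[0, 0, 0, 0, 0, 0, 0, 0, 0, 0, 0, 0, 0, 0, 0, 0, 0, 0, 0, 0, 0, 0, 0, 0, 0, 0, 0, 0, 0, 0], grip=0.6)

```text
t: 12.7
tool_pos: [0.6526, -0.0617, 0.1156]
tool_rot: [-0.001, 3.141, -0.0]
contact_force: [0.2, -0.5, -0.8]
opening: 0.051
grip_force: 0.0
```

Call:
apply_moves(rows=[0, 0, -0.03, 0, 0, 0, 0, 0, -0.08, 0, 0, 0, 0, 0, -0.14, 0, 0, 0, 0, 0, -0.14, 0, 0, 0])

```text
t: 13.1
tool_pos: [0.6559, -0.0623, 0.2083]
tool_rot: [-0.001, 3.129, -0.004]
contact_force: [1.1, 0.0, 0.4]
opening: 0.0512
grip_force: 0.0
```

Call:
apply_moves(rows=[0.03, -0.04, 0, 0, 0, 0, 0.08, -0.09, 0, 0, 0, 0, 0.13, -0.15, 0, 0, 0, 0, 0.18, -0.21, 0, 0, 0, 0, 0.23, -0.27, 0, 0, 0, 0, 0.28, -0.33, 0, 0, 0, 0, 0.33, -0.385, 0, 0, 0, 0, 0.355, -0.42, 0, 0, 0, 0, 0.369, -0.4325, 0, 0, 0, 0, 0.369, -0.4325, 0, 0, 0, 0, 0.369, -0.4325, 0, 0, 0, 0, 0.369, -0.4325, 0, 0, 0, 0])

```text
t: 14.3
tool_pos: [0.4321, -0.3203, 0.1996]
tool_rot: [-0.004, 3.141, 0.0]
contact_force: [-0.3, -0.1, 0.6]
opening: 0.0511
grip_force: 0.0
```

```bash
cat > chk2.py <<'E'
from m import *
import sys
tag=sys.argv[1]
M=[(.6498,.1090),(.6504,.024),(.6514,-.061),(.6527,-.146)]
for n in('top','side'):
    im,d=snap(n,n+tag); P=cloud(n,d).reshape(-1,3)
    for i,(x,y) in enumerate(M):
        Q=P[(np.hypot(P[:,0]-x,P[:,1]-y)<.04)]; f=Q[(Q[:,2]>.020)&(Q[:,2]<.034)]; nk=Q[(Q[:,2]>.040)&(Q[:,2]<.12)]
        if len(nk)<10: continue
        print(n,'mark',i+1,'foot-mark',(((f.max(0)+f.min(0))/2)[:2]-[x,y]).round(4),'ext',np.ptp(f,axis=0)[:2].round(4),'neck-mark',(np.median(nk,0)[:2]-[x,y]).round(4),'top',nk[:,2].max().round(3))
print(ctrl.get_obs()['tool_pos'])
E
python3 chk2.py 3
```

```text
top mark 3 foot-mark [-0.0035 -0.0021] ext [0.0304 0.035 ] neck-mark [-0.0043 -0.0018] top 0.081
top mark 4 foot-mark [-0.0029 -0.0018] ext [0.0218 0.028 ] neck-mark [-0.0048 -0.0011] top 0.076
[ 0.43200205 -0.32035867  0.19949477]
```

Call:
apply_moves(rows=[0.002, -0.001, 0.05, 0, 0, 0, 0.002, -0.001, 0.1, 0, 0, 0, 0.002, -0.001, 0.14, 0, 0, 0, 0.002, -0.001, 0.164, 0, 0, 0, 0.002, -0.001, 0.164, 0, 0, 0, 0.002, -0.001, 0.164, 0, 0, 0, 0.002, -0.001, 0.164, 0, 0, 0])

```text
t: 15.1
tool_pos: [0.431, -0.3226, 0.1029]
tool_rot: [-0.001, 3.139, -0.003]
contact_force: [-0.1, 0.4, 0.7]
opening: 0.0513
grip_force: 0.0
```

Call:
apply_moves(rows=[0, 0, 0, 0, 0, 0, 0, 0, 0, 0, 0, 0, 0, 0, 0, 0, 0, 0, 0, 0, 0, 0, 0, 0, 0, 0, 0, 0, 0, 0, 0, 0, 0, 0, 0, 0, 0, 0, 0, 0, 0, 0, 0, 0, 0, 0, 0, 0], grip=0)

```text
t: 15.9
tool_pos: [0.4306, -0.3225, 0.1024]
tool_rot: [-0.001, 3.14, -0.002]
contact_force: [-0.7, 0.5, 6.4]
opening: 0.0208
grip_force: 39.4
```

Call:
apply_moves(rows=[0, 0, -0.03, 0, 0, 0, 0, 0, -0.08, 0, 0, 0, 0, 0, -0.13, 0, 0, 0, -0.03, 0.04, -0.17, 0, 0, 0, -0.07, 0.1, -0.18, 0, 0, 0, -0.11, 0.16, -0.18, 0, 0, 0, -0.15, 0.225, -0.18, 0, 0, 0, -0.19, 0.29, -0.18, 0, 0, 0, -0.23, 0.355, -0.18, 0, 0, 0, -0.27, 0.42, -0.18, 0, 0, 0, -0.31, 0.485, -0.18, 0, 0, 0, -0.35, 0.55, -0.18, 0, 0, 0, -0.368, 0.579, -0.18, 0, 0, 0, -0.368, 0.579, -0.14, 0, 0, 0, -0.368, 0.579, -0.08, 0, 0, 0, -0.368, 0.579, -0.04, 0, 0, 0, -0.368, 0.579, -0.03, 0, 0, 0, -0.368, 0.579, -0.03, 0, 0, 0, -0.368, 0.579, -0.03, 0, 0, 0, -0.368, 0.579, -0.03, 0, 0, 0])

```text
t: 17.9
tool_pos: [0.6518, 0.0253, 0.1211]
tool_rot: [-0.0, 3.138, -0.001]
contact_force: [0.1, 0.6, -1.3]
opening: 0.021
grip_force: 39.5
```

Call:
apply_moves(rows=[0, 0, 0.003, 0, 0, 0, 0, 0, 0.006, 0, 0, 0, 0, 0, 0.008, 0, 0, 0, 0, 0, 0.009, 0, 0, 0, 0, 0, 0.009, 0, 0, 0])

```text
t: 18.4
tool_pos: [0.6508, 0.0256, 0.1144]
tool_rot: [-0.001, 3.142, -0.0]
contact_force: [-3.1, 0.8, 4.1]
opening: 0.0215
grip_force: 39.9
```

Call:
apply_moves(rows=[0, 0, 0, 0, 0, 0, 0, 0, 0, 0, 0, 0, 0, 0, 0, 0, 0, 0, 0, 0, 0, 0, 0, 0, 0, 0, 0, 0, 0, 0], grip=0.6)

```text
t: 18.9
tool_pos: [0.6506, 0.0256, 0.1135]
tool_rot: [0.001, -3.141, -0.0]
contact_force: [0.5, -1.0, 0.3]
opening: 0.0511
grip_force: 0.0
```

Call:
apply_moves(rows=[0, 0, -0.03, 0, 0, 0, 0, 0, -0.08, 0, 0, 0, 0, 0, -0.14, 0, 0, 0, 0, 0, -0.14, 0, 0, 0])

```text
t: 19.3
tool_pos: [0.6542, 0.0254, 0.2065]
tool_rot: [-0.001, 3.129, -0.001]
contact_force: [1.2, -0.2, 0.5]
opening: 0.051
grip_force: 0.0
```

Call:
apply_moves(rows=[0.04, -0.02, 0, 0, 0, 0, 0.1, -0.055, 0, 0, 0, 0, 0.16, -0.09, 0, 0, 0, 0, 0.22, -0.125, 0, 0, 0, 0, 0.28, -0.155, 0, 0, 0, 0, 0.32, -0.18, 0, 0, 0, 0, 0.337, -0.187, 0, 0, 0, 0, 0.337, -0.187, 0, 0, 0, 0, 0.337, -0.187, 0, 0, 0, 0, 0.337, -0.187, 0, 0, 0, 0])

```text
t: 20.3
tool_pos: [0.4495, -0.0863, 0.1982]
tool_rot: [-0.002, 3.141, 0.0]
contact_force: [-0.2, 0.7, -0.3]
opening: 0.0514
grip_force: 0.0
```

```bash
python3 chk2.py 4
```

```text
top mark 2 foot-mark [-0.003   0.0001] ext [0.042  0.0466] neck-mark [-0.0052 -0.0008] top 0.084
top mark 3 foot-mark [-0.0033 -0.002 ] ext [0.0318 0.035 ] neck-mark [-0.0042 -0.0017] top 0.081
top mark 4 foot-mark [-0.0032 -0.0028] ext [0.0235 0.0269] neck-mark [-0.0052 -0.001 ] top 0.076
side mark 2 foot-mark [-0.0004 -0.0003] ext [0.0485 0.0489] neck-mark [-0.0043 -0.005 ] top 0.083
side mark 3 foot-mark [ 0.0004 -0.0017] ext [0.0368 0.0365] neck-mark [-0.0045 -0.0065] top 0.079
side mark 4 foot-mark [-0.0016 -0.0019] ext [0.0253 0.0277] neck-mark [-0.005  -0.0057] top 0.073
[ 0.44931419 -0.08629274  0.19783591]
```

All three are upright and within about 2 mm. The 58 is next.

Call:
apply_moves(rows=[0.001, 0, 0.05, 0, 0, 0, 0.001, 0, 0.1, 0, 0, 0, 0.001, 0, 0.14, 0, 0, 0, 0.001, 0, 0.161, 0, 0, 0, 0.001, 0, 0.161, 0, 0, 0, 0.001, 0, 0.161, 0, 0, 0, 0.001, 0, 0.161, 0, 0, 0])

```text
t: 21.1
tool_pos: [0.4491, -0.087, 0.1027]
tool_rot: [-0.001, 3.139, -0.002]
contact_force: [-0.3, 0.3, -0.1]
opening: 0.0514
grip_force: 0.0
```

Call:
apply_moves(rows=[0, 0, 0, 0, 0, 0, 0, 0, 0, 0, 0, 0, 0, 0, 0, 0, 0, 0, 0, 0, 0, 0, 0, 0, 0, 0, 0, 0, 0, 0, 0, 0, 0, 0, 0, 0, 0, 0, 0, 0, 0, 0, 0, 0, 0, 0, 0, 0], grip=0)

```text
t: 21.9
tool_pos: [0.4487, -0.0869, 0.1022]
tool_rot: [-0.001, 3.14, -0.001]
contact_force: [0.1, 0.5, 6.0]
opening: 0.0207
grip_force: 39.2
```

Call:
apply_moves(rows=[0, 0, -0.03, 0, 0, 0, 0, 0, -0.08, 0, 0, 0, 0, 0, -0.13, 0, 0, 0, 0, 0.03, -0.17, 0, 0, 0, -0.02, 0.09, -0.18, 0, 0, 0, -0.06, 0.15, -0.18, 0, 0, 0, -0.11, 0.21, -0.18, 0, 0, 0, -0.17, 0.26, -0.18, 0, 0, 0, -0.23, 0.3, -0.18, 0, 0, 0, -0.29, 0.32, -0.18, 0, 0, 0, -0.325, 0.328, -0.18, 0, 0, 0, -0.336, 0.328, -0.18, 0, 0, 0, -0.336, 0.328, -0.14, 0, 0, 0, -0.336, 0.328, -0.08, 0, 0, 0, -0.336, 0.328, -0.04, 0, 0, 0, -0.336, 0.328, -0.03, 0, 0, 0, -0.336, 0.328, -0.03, 0, 0, 0, -0.336, 0.328, -0.03, 0, 0, 0, -0.336, 0.328, -0.03, 0, 0, 0])

```text
t: 23.8
tool_pos: [0.6505, 0.1102, 0.1212]
tool_rot: [-0.001, 3.138, 0.0]
contact_force: [0.1, 0.2, -1.0]
opening: 0.0211
grip_force: 39.5
```

Call:
apply_moves(rows=[0, 0, 0.003, 0, 0, 0, 0, 0, 0.006, 0, 0, 0, 0, 0, 0.008, 0, 0, 0, 0, 0, 0.0085, 0, 0, 0, 0, 0, 0.0085, 0, 0, 0])

```text
t: 24.3
tool_pos: [0.6495, 0.1103, 0.1143]
tool_rot: [-0.001, 3.142, -0.0]
contact_force: [-0.6, -0.3, 1.6]
opening: 0.021
grip_force: 39.8
```

Contact is light. I'll release, rise and back away.

Call:
apply_moves(rows=[0, 0, 0, 0, 0, 0, 0, 0, 0, 0, 0, 0, 0, 0, 0, 0, 0, 0, 0, 0, 0, 0, 0, 0, 0, 0, 0, 0, 0, 0], grip=0.6)

```text
t: 24.8
tool_pos: [0.6494, 0.1102, 0.114]
tool_rot: [0.001, -3.142, -0.0]
contact_force: [0.7, 0.4, -0.7]
opening: 0.051
grip_force: 0.0
```

Call:
apply_moves(rows=[0, 0, -0.03, 0, 0, 0, 0, 0, -0.08, 0, 0, 0, 0, 0, -0.14, 0, 0, 0, 0, 0, -0.2, 0, 0, 0, 0.05, 0.05, -0.25, 0, 0, 0, 0.1, 0.12, -0.25, 0, 0, 0, 0.15, 0.2, -0.25, 0, 0, 0, 0.2, 0.27, -0.25, 0, 0, 0, 0.25, 0.34, -0.25, 0, 0, 0, 0.3, 0.4, -0.25, 0, 0, 0, 0.3, 0.45, -0.25, 0, 0, 0, 0.3, 0.45, -0.25, 0, 0, 0, 0.3, 0.45, -0.25, 0, 0, 0])

```text
t: 26.1
tool_pos: [0.469, 0.3808, 0.2654]
tool_rot: [-0.004, 3.14, 0.001]
contact_force: [-0.0, -0.8, 0.1]
opening: 0.0516
grip_force: 0.0
```

```bash
python3 chk2.py 5
```

```text
top mark 1 foot-mark [-0.0019 -0.0007] ext [0.0563 0.0529] neck-mark [-0.0063 -0.0018] top 0.09
top mark 2 foot-mark [-0.0025  0.0001] ext [0.0419 0.0467] neck-mark [-0.005  -0.0008] top 0.086
top mark 3 foot-mark [-0.0031 -0.0021] ext [0.0317 0.035 ] neck-mark [-0.0047 -0.0013] top 0.08
top mark 4 foot-mark [-0.0039 -0.0025] ext [0.0223 0.0265] neck-mark [-0.005 -0.001] top 0.076
side mark 1 foot-mark [-0.0007 -0.0008] ext [0.0578 0.0578] neck-mark [-0.0044 -0.0061] top 0.088
side mark 2 foot-mark [ 0.0009 -0.    ] ext [0.0477 0.0497] neck-mark [-0.004  -0.0053] top 0.084
side mark 3 foot-mark [ 0.001  -0.0025] ext [0.0382 0.0369] neck-mark [-0.0043 -0.0064] top 0.079
side mark 4 foot-mark [-0.0012 -0.0021] ext [0.0246 0.0271] neck-mark [-0.0049 -0.0061] top 0.074
[0.46969958 0.37952991 0.26477025]
```

View pics/side5.png

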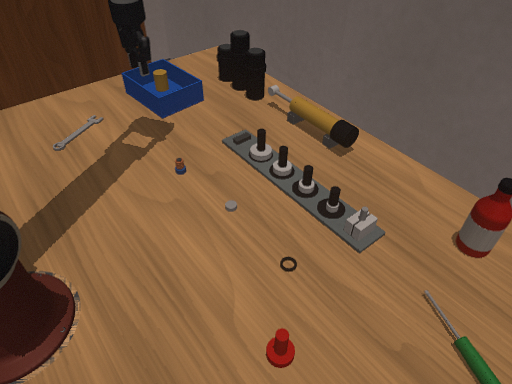

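The picture shows all four drivers upright on the discs at (261,152), (282,168), (307,186) and (332,207), with the smallest by the clamp. The adjuster at (180,167) and the red part at (281,350) have not moved, and the arm is clear.

```bash
python3 -c "
from station import ctrl
print(ctrl.finish_job())"
```

```text
the job is handed in; nothing more can be done
None
```

The job is handed in: the four drivers stand upright, smallest (28 mm) by the clamp through to the 58 mm on mark 1, each within about 3 mm of its disc's centre, and the adjuster and red look-alike were left untouched.

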